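Swing the vial tray level and pin it

ROBOT

A 6-joint arm with a two-finger parallel gripper is mounted at the origin on the work surface. World frame = base frame: x ahead of the robot, y to its left, z up, the work surface at z = 0. Lengths are in mm, angles in degrees, forces in N, time in s.
With the tool pointing down it reaches from about 350 to 850 mm from the base axis. Payload 8.1 kg.
Tool frame: the origin (TCP) lies midway between the tips of the shut fingers; the grasp point (between the pads) lies 19 mm behind it (r.pinch_z is the distance from the TCP to the grasp point, in mm); z points along the fingers, y is the line along which they close (so a half turn about z gives the same grasp; the last joint's range is limited). The gripper opens to 85 mm and grips with 20 to 120 N. Pads are 22 mm wide; open, the fingers measure 114 mm over their backs; the gripper's body (76 mm by 85 mm) begins 54 mm behind the grasp point. The pads swing forward as they close: fully open they stand 13 mm farther back than shut.
Start: joints at [-75.768, 7.471, 85.268, -0, 87.261, -4.893], TCP at [196.601, -566.88, 231.292] pointing down, gripper open.
Joint ranges: [-169.43, 169.43], [-51.17, 129.36], [1.28, 143.12], [-76.62, 256.62], [0, 156.53], [-152.29, 152.29]. Speed limits (degrees/s): [136.94, 136.94, 159.86, 180, 180, 180].

INTERFACE

Orientations are given as [roll, pitch, yaw] about the fixed x, y, z axes, in that order (R = Rz(yaw) Ry(pitch) Rx(roll)).
In Python, from bench import sensors, optics, job, r gives the robot as it stands.
- The arm moves only by the tool play_rows, never from a script. Its argument "motion" is a list that holds one entry, the list of rows, each a list of 6 numbers: the shift along the tool's x, y, z in cm, then the turn, a rotation vector about the tool's x, y, z in degrees. In form: [[[x, y, z, ax, ay, az], ...]]. A call has 1 to 5 rows; each row is the pose to reach, as a shift and turn from the pose commanded when the call began, along the tool's axes at that moment; what a row does not reach only later rows make up. A row lasts 1/10 s, in which the tool goes at most 50 mm and 8.59 degrees, less where a joint would pass 70% of its speed; a pose out of reach is approached as far as the arm can. A call with a gripper value outside its range is refused whole. "jaw" is the opening, from 0 (shut) to 1 (fully open), set as the call begins (left out, the last holds). The fingers move at their own pace and stop on an object; "squeeze" is the grip in N (left out, the last holds). Time passes only in rows, so rows that repeat a pose let the fingers close. It gives the time, the measured TCP pose, the force, the opening and the grip force at its end, in the units of the state.
- sensors.sense(): the state, without advancing time (a new reading comes with each control period).
- optics.snapshot(name): name is "scene" or "top"; returns a dict with "pixels" (384x512x3 uint8, red, green, blue), "mtx" (3x3 intrinsics, pixels), "R" (3x3) and "t" (3): a world point X has camera coordinates R X + t. Camera axes: x right, y down, z forward; pixel columns grow to the right and rows downward; lengths in mm; the calibration is good to about 2 mm. A picture is of the moment at which its call begins. There is no depth.
- job.hand_in(): hands the job in; it is judged then, once.
The state is a dict: "time": time; "joint_pos": joint angles; "qd": joint speeds; "joint_efforts": joint torques, N m; "tool_pos": TCP position; "tcp_rot": TCP orientation; "ft_force": force on the tool from outside, world axes, zero at the start; "wrist_torque": the same for the moment, N m; "finger_gap": finger opening in mm; "grip_force": force on a finger pad.
Only numpy, scipy, OpenCV 4.12 (cv2) and the standard library are available. Lean on these libraries where they do the work, as an engineer would, in place of code of your own. Each camera call takes 0.05 s, during which the arm holds its last target. There are 200 camera calls.

TASK

The vial tray on the tilting stage has been left tipped up. Push its teal pad down so that the tray swings level against its stop, then take the locking pin with the magenta knob from the grey pin holder and set it fully home, flange down, in the hole of the steel bridge on top of the stage, so that the tray is locked level; let go of it there.

Things in the scene. Friction and masses are not known exactly. Their poses are not given: they have to be found in the camera images.
- tray (a joint): Tilt of the tray of capped vials on its level axle, 110 mm above the table, in rad: 0 = level, at a hard stop; 0.4 to 0.65 at the start, teal pad end up (0.70 at most). It stays where left; about 5 N down on the pad swings it. A brass wheel on the axle under the steel bridge has an 18 mm slot that meets the bridge hole only when level, else it blocks the pin. The vials are fixed in the tray.
- tray_pad (a point): Point on top of the teal pad (85 x 70 mm, flat, bare), the tray's end nearest the robot; 95 mm from the axle, pad spans 50 to 135 mm. x from pad to vials, y along the axle, z out of the pad. Height 114 mm when level, 171 at 0.65 rad. Shut fingers pushed straight down where the point starts stay on the pad. Vials start 65 mm from it, tops 172 mm high when level.
- lock_hole (a point): Centre of the locking hole's mouth, on top of the steel bridge (60 x 70 x 12 mm), 176 mm above the table, 105 mm to the left of the tray's middle; z up, x from robot side away, y along the axle. The hole goes straight down, 18 mm wide with a 3 mm chamfer. The stage (white base 190 x 250 mm, two aluminium cheeks) is fixed, yaw within 20 degrees.
- lock_pin: Pin with MAGENTA knob, upright in a grey holder (245 x 60 x 65 mm) beside two unfit ones (teal, white knobs) 75 mm apart. Origin: centre of flange underside, z up, 65 mm high in the holder. Flange 38 dia x 6; round knob 24 dia from 6 to 44 mm above origin, held from above; shank 12 dia, 38 long, end tapered to 5. 70 g. Home: flange on the bridge, origin at lock_hole.
There are look-alikes about, which are no part of the job. Leave any purple or yellow look-alike of the lock_pin alone.

How it is judged (in metres and radians):
On the way, in this order (a step that is already met when the one before it is completed fails the run):
1. the tray has been swung level (within 8 degrees) (value of joint tray below 0.14 rad), for 0.2 s.
2. the magenta pin is home in the bridge hole (horizontal distance between lock_pin and lock_hole below 0.01 m and z of lock_pin in the frame of lock_hole below 0.008 m), for 0.2 s.
At the end, for the whole second after the job is handed in: The tray is level within 8 degrees and the magenta-knobbed pin stands fully home in the bridge hole: flange within 8 mm of the bridge's top face and 10 mm of the hole's centre, upright within 10 degrees, released and at rest (all of step 2 and value of joint tray below 0.14 rad and z of lock_pin in the frame of lock_hole above -0.008 m and angle between lock_pin's own z axis and vertical below 0.17 rad and linear speed of lock_pin below 0.03 m/s); the robot touches nothing.
It also fails if it takes over 64 s, if anything falls off the work surface, if the arm or the gripper's body presses on something with over 40 N, if the wrist force passes 120 N, or if a joint passes its speed limit or range.

## Working session

There is one attempt and no reset: what is moved stays moved. The work goes in short steps, Python scripts to look and compute and a tool call to move; the robot and the scene stay as the last step left them, time stands still between calls to the robot, and variables do not carry over. Pictures are saved under pics/ and viewed, at most 10 in all, crops included, and the job is handed in when it is done.

Besides the shell and the picture viewer there is one more tool, called after ">>>" as a command line: name --argument value ..., lists and objects as JSON in quotes. play_rows: Moves the arm, as the interface text tells. Its arguments: {"type":"object","properties":{"motion":{"type":"array","items":{"type":"array","items":{"type":"array","items":{"type":"number"}}}},"jaw":{"type":"number"},"squeeze":{"type":"number"}},"required":["motion"]}

```bash
mkdir -p pics; ls; python3 - <<'E'
from bench import sensors, optics, job, r
import cv2,pickle
for n in("scene","top"):
    s=optics.snapshot(n); pickle.dump(s,open(f"{n}.pkl","wb")); cv2.imwrite(f"pics/{n}0.png",s["pixels"][:,:,::-1]); print(n,s["mtx"],s["R"],s["t"])
s=sensors.sense();print(s)
E
```

```text
pics
scene [[436.89580481   0.         261.4052971 ]
 [  0.         436.89580481 185.25780146]
 [  0.           0.           1.        ]] [[ 0.50658368  0.86218553 -0.00301322]
 [ 0.74628077 -0.44022781 -0.49926394]
 [-0.43178465  0.25067026 -0.86644471]] [-193.89982094 -313.45733325 1218.00039238]
top [[381.20779795   0.         255.34864531]
 [  0.         381.20779795 184.75534642]
 [  0.           0.           1.        ]] [[-9.54011431e-03 -9.99954468e-01  2.17835904e-04]
 [-9.77686704e-01  9.28194980e-03 -2.09863180e-01]
 [ 2.09851603e-01 -2.21509399e-03 -9.77730739e-01]] [-64.78157341 497.52665514 973.38538159]
{'time': 0.1, 'joint_pos': array([-7.57682522e+01,  7.50946133e+00,  8.53220487e+01,  2.88958586e-04,
        8.72632053e+01, -4.89125105e+00]), 'qd': array([ 0.038316  , -0.06440628, -0.08331465,  0.01325183,  0.03843694,
       -0.12682133]), 'joint_efforts': array([ 8.76051527e-04, -5.70953214e+01, -5.01941264e+01, -2.66668667e-04,
        8.09808058e-03, -3.12031318e-05]), 'tool_pos': array([ 196.47727772, -566.39622895,  230.37260298]), 'tcp_rot': array([-1.79905654e+02, -8.36343216e-03,  1.91229779e+01]), 'ft_force': array([ 0.5771973 , -0.62230158, -0.39954918]), 'wrist_torque': array([-0.03522543,  0.01316941,  0.00689512]), 'grip_force': 0.0, 'finger_gap': 85.7832549227336}
```

View pics/scene0.png

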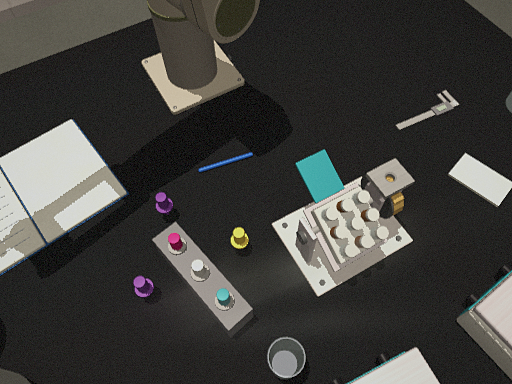

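View pics/top0.png

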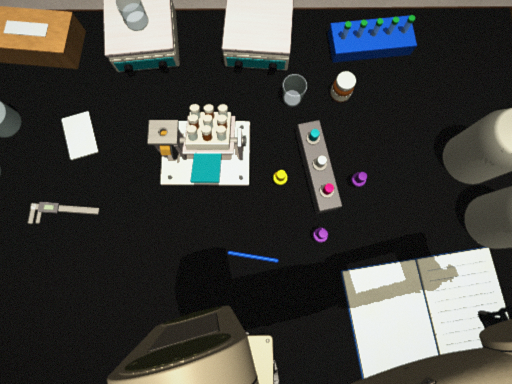

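The scene picture shows the magenta knob in the grey holder at scene (175,240) and top (328,189). The look-alikes are purple at scene (164,203) and (143,287), and yellow at (239,237). The teal and white knobs share the holder, at (223,297) and (198,268). The magenta knob fits: it is the only magenta one, and it stands in the holder. The teal pad is at scene (320,175) and top (206,168), and the bridge hole at scene (390,178) and top (163,132).

```bash
cat > h.py <<'E'
import numpy as np,cv2,pickle
def ray(s,p):
    d=s["R"].T@np.linalg.inv(s["mtx"])@np.array([p[0],p[1],1.]); return -s["R"].T@s["t"],d
def plane(s,p,z):
    c,d=ray(s,p); return c+d*(z-c[2])/d[2]
def tri(a,p,b,q):
    c,d=ray(a,p);e,f=ray(b,q);k=np.linalg.lstsq(np.c_[d,-f],e-c,rcond=None)[0]
    x,y=c+d*k[0],e+f*k[1]; return (x+y)/2,np.linalg.norm(x-y)
def proj(s,X):
    u=s["mtx"]@(s["R"]@np.array(X)+s["t"]); return u[:2]/u[2]
def blobs(s,lo,hi,amin=15):
    h=cv2.cvtColor(s["pixels"],cv2.COLOR_RGB2HSV); m=cv2.inRange(h,lo,hi)
    n,_,st,c=cv2.connectedComponentsWithStats(m)
    return m,[(c[i].round(1),st[i]) for i in range(1,n) if st[i,4]>=amin]
E
python3 - <<'E'
from h import *
S=pickle.load(open("scene.pkl","rb"));T=pickle.load(open("top.pkl","rb"))
for n,s in(("S",S),("T",T)):
    print(n,"mag",blobs(s,(155,120,80),(175,255,255))[1])
    m,b=blobs(s,(80,100,60),(100,255,255),60); print("teal",b)
    for c in cv2.findContours(m,0,2)[0]:
        if cv2.contourArea(c)>300: print(cv2.approxPolyDP(c,4,True)[:,0].tolist())
    print("brass",blobs(s,(10,110,60),(28,255,255),10)[1])
a=S["pixels"][135:275,330-200+20:430][:, :, ::-1]
a=cv2.resize(S["pixels"][140:320,130:430,::-1],None,fx=2.6,fy=2.6,interpolation=2)
cv2.imwrite("pics/c1.png",a)
b=cv2.resize(T["pixels"][90:220,140:350,::-1],None,fx=3.7,fy=3.7,interpolation=2);cv2.imwrite("pics/c2.png",b)
E
```

```text
S mag [(array([174.7, 240.8]), array([168, 233,  15,  17, 173], dtype=int32))]
teal [(array([319.4, 175.3]), array([ 295,  149,   49,   54, 1504], dtype=int32)), (array([486.7, 291.9]), array([460, 270,  52,  45, 141], dtype=int32)), (array([222.3, 294.6]), array([217, 289,  12,  14, 123], dtype=int32)), (array([375. , 367.3]), array([345, 351,  60,  33, 123], dtype=int32))]
[[324, 149], [295, 163], [315, 202], [343, 188]]
brass [(array([389.4, 178.4]), array([386, 176,   8,   6,  31], dtype=int32)), (array([397.6, 201.9]), array([391, 192,  14,  23, 208], dtype=int32)), (array([338.9, 205.2]), array([337, 201,   6,  10,  30], dtype=int32)), (array([363.4, 214.7]), array([361, 210,   7,  11,  35], dtype=int32)), (array([240.8, 240.3]), array([231, 227,  18,  22, 144], dtype=int32)), (array([332.2, 231.8]), array([330, 227,   6,  11,  34], dtype=int32)), (array([357.1, 237.9]), array([355, 236,   6,   6,  15], dtype=int32))]
T mag [(array([328.6, 187.6]), array([324, 183,  10,  11,  76], dtype=int32))]
teal [(array([147. ,  61.8]), array([114,  57,  62,  12, 213], dtype=int32)), (arra
[... 713 characters left out ...]
.]), array([305,   8,  13,   1,  13], dtype=int32)), (array([329.5,   8. ]), array([319,   8,  22,   1,  22], dtype=int32)), (array([341.3,  90.1]), array([333,  80,  21,  16, 111], dtype=int32)), (array([211.4, 114.4]), array([209, 113,   5,   5,  14], dtype=int32)), (array([195.9, 124.7]), array([192, 122,   7,   7,  17], dtype=int32)), (array([224.6, 124.7]), array([223, 123,   4,   4,  10], dtype=int32)), (array([163.1, 132.3]), array([160, 130,   7,   6,  31], dtype=int32)), (array([206.9, 137.2]), array([203, 134,   9,   7,  43], dtype=int32)), (array([164.7, 149.7]), array([159, 145,  12,  11, 113], dtype=int32)), (array([277.9, 176.2]), array([274, 170,  11,  11,  34], dtype=int32))]
```

View pics/c1.png

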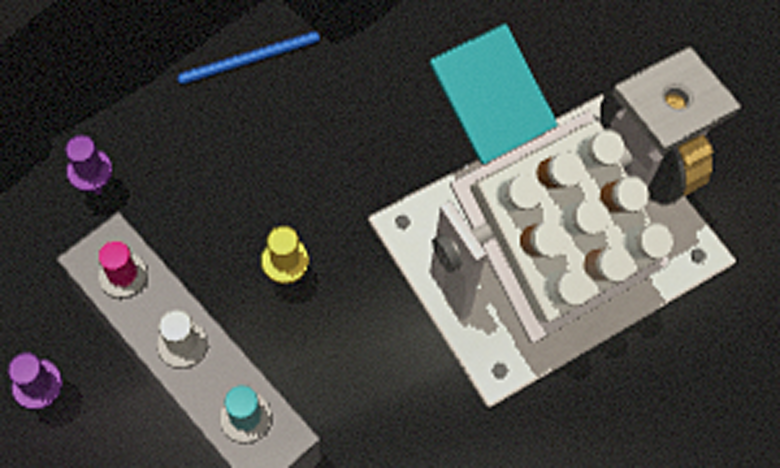

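View pics/c2.png

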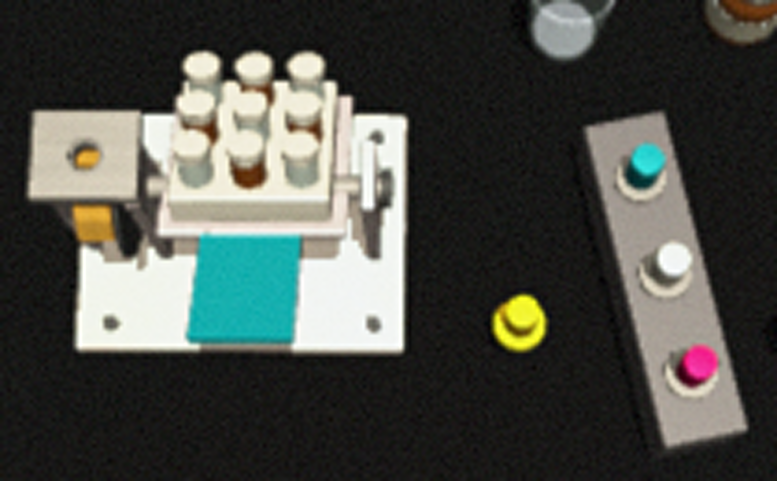

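The crops confirm it: the magenta knob stands in the holder's end slot, with its flange at scene (177,245). The purple and yellow pins stand loose on the table. The bridge hole's mouth is at scene (390.4,177.3) and top (163.0,131.9).

```bash
python3 - <<'E'
from h import *
S=pickle.load(open("scene.pkl","rb"));T=pickle.load(open("top.pkl","rb"))
print("pin tri",tri(S,(174.7,240.8),T,(328.6,187.6)),plane(S,(174.7,240.8),90),plane(T,(328.6,187.6),92))
print("hole",tri(S,(390.4,177.3),T,(163,131.9)),plane(S,(390.4,177.3),176),plane(T,(163,131.9),176))
for p,q in zip([(324,149),(295,163),(315,202),(343,188)],[(190,180),(218,182),(220,154),(195,153)]): print("pad",tri(S,p,T,q))
print("padc",tri(S,(319.4,175.3),T,(205.6,168.1)))
for p in ((149,121),(177.6,120),(178,144),(148,142.5)): print("bridge",plane(T,p,176))
for p in ((160.5,184.5),(249,184.8)): print("base",plane(T,p,15))
E
```

```text
pin tri (array([ 479.08901138, -256.89506213,   94.12836812]), np.float64(2.5171057091434075)) [ 477.61127082 -255.60850568   90.        ] [ 479.16428258 -258.53371192   92.        ]
hole (array([606.90386966, 157.07921101, 170.90880288]), np.float64(3.3351156284131585)) [609.13232998 155.79252431 176.        ] [604.13632642 154.2483471  176.        ]
pad (array([485.39367434,  87.00793712, 167.93116776]), np.float64(0.51128360635975))
pad (array([481.09081126,  20.56703937, 162.31697888]), np.float64(0.4272812887126447))
pad (array([561.40354215,  19.40231622, 127.49196786]), np.float64(0.24127485091463538))
pad (array([564.34397242,  83.54168785, 130.45160117]), np.float64(2.307373898123816))
padc (array([521.1177622 ,  54.06785625, 143.33772883]), np.float64(1.7269663080808764))
bridge [632.6143719  189.69526855 176.        ]
bridge [634.55291308 119.74212409 176.        ]
bridge [572.95391048 116.72787796 176.        ]
bridge [577.44028009 189.41047703 176.        ]
base [508.24592599 195.35124333  15.        ]
base [505.04171172 -51.86531236  15.        ]
```

>>> play_rows --motion '[[[3.37,-3.21,0.1,0,0,0],[6.74,-6.41,0.2,0,0,0],[10.11,-9.62,0.3,0,0,0],[13.48,-12.82,0.4,0,0,0],[16.86,-16.03,0.54,0,0,0]]]' --jaw 0

```text
time: 0.6
tool_pos: [303.7, -358.3, 225.4]
tcp_rot: [-180.0, 0.0, 19.1]
ft_force: [1.3, -0.1, 1.1]
finger_gap: 12.2
grip_force: 0.0
```

>>> play_rows --motion '[[[3.37,-3.21,0.1,0,0,0],[6.74,-6.41,0.2,0,0,0],[10.11,-9.62,0.3,0,0,0],[13.48,-12.82,0.4,0,0,0],[16.86,-16.03,0.54,0,0,0]]]'

```text
time: 1.1
tool_pos: [410.5, -151.7, 220.3]
tcp_rot: [180.0, -0.0, 19.1]
ft_force: [2.1, -0.2, -0.2]
finger_gap: -0.1
grip_force: 0.0
```

>>> play_rows --motion '[[[3.37,-3.21,0.1,0,0,0],[6.74,-6.41,0.2,0,0,0],[10.11,-9.62,0.3,0,0,0],[13.48,-12.82,0.4,0,0,0],[16.86,-16.03,0.54,0,0,0]]]'

```text
time: 1.6
tool_pos: [517.3, 55.2, 214.8]
tcp_rot: [180.0, 0.0, 19.1]
ft_force: [1.0, -0.7, 0.3]
finger_gap: -0.2
grip_force: 0.0
```

>>> play_rows --motion '[[[0,0,0,0,0,0],[0,0,0,0,0,0]]]'

```text
time: 1.8
tool_pos: [516.5, 54.1, 214.2]
tcp_rot: [-180.0, 0.1, 19.3]
ft_force: [0.5, -0.1, 0.4]
finger_gap: 0.1
grip_force: 0.0
```

>>> play_rows --motion '[[[0,0,2.0,0,0,0],[0,0,4.0,0,0,0],[0,0,5.5,0,0,0],[0,0,6.5,0,0,0],[0,0,7.2,0,0,0]]]'

```text
time: 2.3
tool_pos: [516.8, 52.4, 142.9]
tcp_rot: [180.0, -0.0, 19.1]
ft_force: [-0.7, 0.6, 4.2]
finger_gap: 0.0
grip_force: 2.0
```

>>> play_rows --motion '[[[0,0,0.6,0,0,0],[0,0,1.2,0,0,0],[0,0,1.8,0,0,0],[0,0,2.3,0,0,0],[0,0,2.6,0,0,0]]]'

```text
time: 2.8
tool_pos: [516.6, 53.3, 116.5]
tcp_rot: [-180.0, 0.0, 19.1]
ft_force: [-1.6, -0.1, 4.7]
finger_gap: 0.1
grip_force: 2.0
```

>>> play_rows --motion '[[[0,0,0.2,0,0,0],[0,0,0.4,0,0,0],[0,0,0.4,0,0,0],[0,0,0.4,0,0,0],[0,0,0.4,0,0,0]]]'

```text
time: 3.3
tool_pos: [516.8, 53.2, 114.0]
tcp_rot: [-180.0, 0.0, 19.1]
ft_force: [-7.6, 0.1, 12.2]
finger_gap: 0.0
grip_force: 6.0
```

>>> play_rows --motion '[[[0,0,-4,0,0,0],[0,0,-8,0,0,0],[0,0,-11,0,0,0],[-1.7,3.5,-11,0,0,0],[-3.4,7.0,-11,0,0,0]]]'

```text
time: 3.8
tool_pos: [508.9, -24.3, 224.7]
tcp_rot: [179.9, -0.2, 19.3]
ft_force: [-0.5, -0.2, -1.1]
finger_gap: -0.2
grip_force: 0.0
```

>>> play_rows --motion '[[[-2.07,4.2,0,0,0,0],[-4.15,8.4,0,0,0,0],[-6.22,12.6,0,0,0,0],[-8.3,16.8,0,0,0,0],[-10.38,20.98,0,0,0,0]]]' --jaw 0.7

```text
time: 4.3
tool_pos: [478.1, -258.3, 223.0]
tcp_rot: [180.0, -0.0, 19.1]
ft_force: [1.0, 0.2, -0.6]
finger_gap: 59.9
grip_force: 0.0
```

>>> play_rows --motion '[[[0,0,0,0,0,0],[0,0,0,0,0,0]]]'

```text
time: 4.5
tool_pos: [478.1, -257.4, 222.6]
tcp_rot: [-180.0, -0.0, 19.0]
ft_force: [0.8, 0.9, -0.2]
finger_gap: 59.5
grip_force: 0.0
```

```bash
python3 - <<'E'
from h import *
from bench import sensors, optics
im=[]
for n in("scene","top"):
    s=optics.snapshot(n); pickle.dump(s,open(f"{n}1.pkl","wb")); im.append(s)
    print(n,blobs(s,(155,120,80),(175,255,255))[1],blobs(s,(80,100,60),(100,255,255),60)[1])
a=cv2.resize(im[0]["pixels"][140:320,120:430,::-1],None,fx=2.4,fy=2.4,interpolation=2)
cv2.imwrite("pics/d1.png",a)
st=sensors.sense();print(st["tool_pos"],st["tcp_rot"],st["finger_gap"])
E
```

```text
scene [(array([174.8, 240.8]), array([168, 233,  15,  17, 172], dtype=int32))] [(array([314.5, 180.9]), array([ 290,  159,   50,   46, 1202], dtype=int32)), (array([486.6, 292.1]), array([460, 270,  52,  45, 142], dtype=int32)), (array([222.6, 295.4]), array([217, 288,  12,  17, 154], dtype=int32)), (array([375. , 367.3]), array([345, 351,  60,  33, 123], dtype=int32))]
top [(array([328.7, 187.9]), array([324, 183,  10,  11,  73], dtype=int32))] [(array([144.4,  60.4]), array([114,  57,  60,   9, 148], dtype=int32)), (array([256.6,  60.5]), array([226,  57,  60,  11, 169], dtype=int32)), (array([314.6, 133.6]), array([310, 129,  10,  12,  73], dtype=int32)), (array([207.5, 174.7]), array([193, 158,  29,  34, 929], dtype=int32))]
[ 478.61326105 -255.64712014  222.81446827] [-1.79971424e+02 -1.35715147e-02  1.91427529e+01] 59.590270741885185
```

View pics/d1.png

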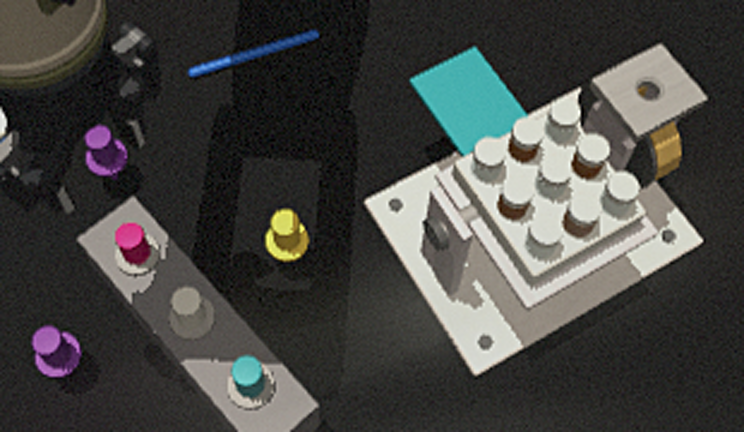

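The tray is level: the pad is lower and the vials stand upright. The magenta pin is untouched at crop (131,240). I want to see the gripper's position relative to the pin in the full frame.

```bash
python3 - <<'E'
from h import *
S=pickle.load(open("scene1.pkl","rb"));T=pickle.load(open("top1.pkl","rb"))
a=S["pixels"][60:320,20:320,::-1].copy();b=T["pixels"][60:320,200:500,::-1].copy()
X=[478.4,-256.5,222.8]
for i,s,o in((a,S,(20,60)),(b,T,(200,60))):
    p=proj(s,X);print(p); cv2.circle(i,tuple(int(v) for v in (p-o).round()),3,(0,255,0),1)
cv2.imwrite("pics/e.png",cv2.convertScaleAbs(cv2.resize(np.hstack([a,b]),None,fx=1.33,fy=1.33,interpolation=2),alpha=1.6,beta=15))
E
```

```text
[160.95950192 211.47165818]
[338.66224798 176.14898882]
```

View pics/e.png

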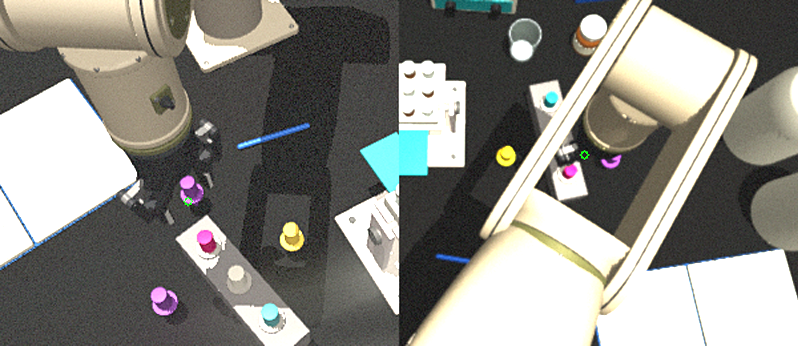

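The TCP projects midway between the fingertips, at scene (161,211), so the calibration and aim agree. Descending onto the magenta knob now.

>>> play_rows --motion '[[[0,0,4,0,0,0],[0,0,8,0,0,0],[0,0,11,0,0,0],[0,0,13,0,0,0],[0,0,14.3,0,0,0]]]'

```text
time: 5.1
tool_pos: [477.9, -254.2, 78.0]
tcp_rot: [-179.9, 0.1, 19.3]
ft_force: [0.3, 0.3, 0.6]
finger_gap: 59.7
grip_force: 0.0
```

>>> play_rows --motion '[[[0,0,0,0,0,0],[0,0,0,0,0,0],[0,0,0,0,0,0],[0,0,0,0,0,0],[0,0,0,0,0,0]]]' --jaw 0 --squeeze 40

```text
time: 5.6
tool_pos: [479.6, -256.9, 81.8]
tcp_rot: [179.9, -0.1, 19.1]
ft_force: [-0.7, 1.3, 6.9]
finger_gap: 22.6
grip_force: 39.7
```

>>> play_rows --motion '[[[0,0,-1,0,0,0],[0,0,-4,0,0,0],[0,0,-8,0,0,0],[0,0,-12,0,0,0],[0,0,-17,0,0,0]]]'

```text
time: 6.1
tool_pos: [477.2, -255.7, 250.7]
tcp_rot: [-179.9, 0.1, 19.1]
ft_force: [1.3, -0.4, -0.7]
finger_gap: 22.9
grip_force: 39.3
```

>>> play_rows --motion '[[[2.56,-3.47,0,0,0,0],[5.12,-6.95,0,0,0,0],[7.68,-10.42,0,0,0,0],[10.24,-13.9,0,0,0,0],[12.8,-17.37,0,0,0,0]]]'

```text
time: 6.6
tool_pos: [542.5, -48.8, 250.9]
tcp_rot: [180.0, -0.0, 19.1]
ft_force: [0.4, -0.6, -1.3]
finger_gap: 23.1
grip_force: 39.4
```

>>> play_rows --motion '[[[2.56,-3.47,0,0,0,0],[5.12,-6.95,0,0,0,0],[7.68,-10.42,0,0,0,0],[10.24,-13.9,0,0,0,0],[12.8,-17.37,0,0,0,0]]]'

```text
time: 7.1
tool_pos: [606.6, 157.4, 250.7]
tcp_rot: [180.0, -0.0, 19.1]
ft_force: [0.6, -0.7, -0.7]
finger_gap: 23.0
grip_force: 39.4
```

>>> play_rows --motion '[[[0,0,0,0,0,0],[0,0,0,0,0,0],[0,0,0,0,0,0]]]'

```text
time: 7.4
tool_pos: [606.3, 155.0, 250.3]
tcp_rot: [180.0, 0.0, 19.1]
ft_force: [-0.2, 0.7, -0.5]
finger_gap: 22.9
grip_force: 39.5
```

```bash
python3 - <<'E'
from h import *
from bench import sensors, optics
im=[]
st=sensors.sense();print(st["tool_pos"],st["tcp_rot"],st["finger_gap"],st["ft_force"])
for n,z in(("scene",1),("top",1)):
    s=optics.snapshot(n); pickle.dump(s,open(f"{n}2.pkl","wb"))
    print(n,blobs(s,(155,120,60),(175,255,255),8)[1])
    p=proj(s,st["tool_pos"]-[0,0,25]);print(p)
    u,v=(int(k) for k in p); u=max(u,75);v=max(v,60)
    im.append(cv2.resize(s["pixels"][v-60:v+60,u-75:u+75,::-1],(400,320),interpolation=2)); print("crop origin",u-75,v-60)
cv2.imwrite("pics/f.png",cv2.convertScaleAbs(np.hstack(im),alpha=1.5,beta=10))
E
```

```text
[606.27114284 154.99290356 250.26073544] [1.79977674e+02 2.44153409e-02 1.90955466e+01] 22.945324840408347 [-0.22997906  0.65701533 -0.52153852]
scene []
[395.86682466 162.47865113]
crop origin 320 102
top [(array([156.5, 119.8]), array([154, 113,   8,  14,  64], dtype=int32))]
[157.66591405 123.65470132]
crop origin 82 63
```

View pics/f.png

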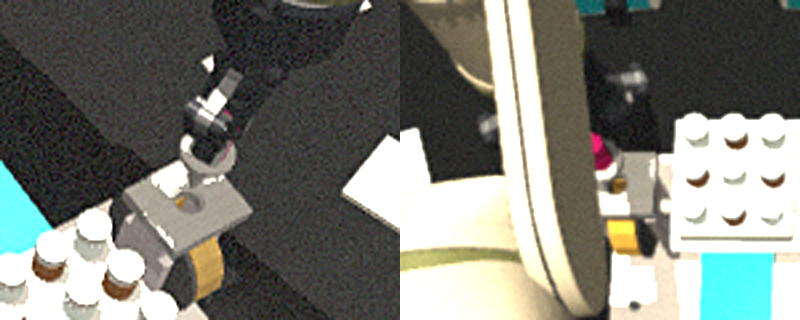

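```bash
python3 - <<'E'
from h import *
S=pickle.load(open("scene2.pkl","rb"));T=pickle.load(open("top2.pkl","rb"))
for z in(241,235,197,176): print(z,proj(S,[606.3,155,z]).round(1),proj(T,[606.3,155,z]).round(1))
# bridge top: bright-grey corners; hole darkness
a=cv2.resize(S["pixels"][140:215,355:425,::-1],None,fx=8,fy=8,interpolation=cv2.INTER_CUBIC)
cv2.imwrite("pics/g.png",cv2.convertScaleAbs(a,alpha=1.8,beta=10))
E
```

```text
241 [398.2 157.7] [155.9 121.1]
235 [397.3 159.6] [156.6 122.1]
197 [391.9 170.6] [160.6 128. ]
176 [389.1 176.4] [162.7 131.1]
```

View pics/g.png

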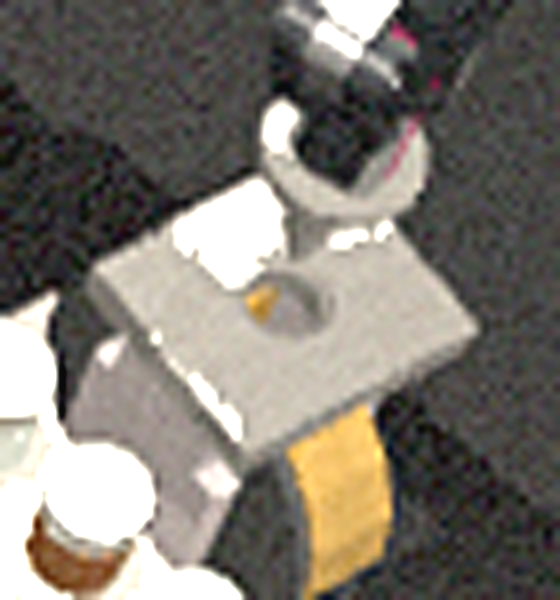

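The hole's mouth is at scene (391,177.6), and the flange is centred at (397.7,~159), where it should be under the TCP. The two views average to a hole at about (607,155.5), well inside the taper and chamfer capture, so I'm lowering with force checks.

>>> play_rows --motion '[[[0.1,0,0.8,0,0,0],[0.1,0,1.6,0,0,0],[0.1,0,2.2,0,0,0],[0.1,0,2.7,0,0,0],[0.1,0,3.0,0,0,0]]]'

```text
time: 8.0
tool_pos: [607.0, 156.0, 219.0]
tcp_rot: [-180.0, 0.1, 19.1]
ft_force: [-0.4, -0.7, -0.5]
finger_gap: 22.9
grip_force: 39.5
```

>>> play_rows --motion '[[[0,0,0.3,0,0,0],[0,0,0.6,0,0,0],[0,0,0.9,0,0,0],[0,0,1.0,0,0,0],[0,0,1.0,0,0,0]]]'

```text
time: 8.5
tool_pos: [607.3, 156.1, 209.9]
tcp_rot: [-180.0, 0.0, 19.1]
ft_force: [0.8, -1.4, -0.2]
finger_gap: 22.9
grip_force: 39.5
```

>>> play_rows --motion '[[[0,0,0.4,0,0,0],[0,0,0.8,0,0,0],[0,0,1.2,0,0,0],[0,0,1.5,0,0,0],[0,0,1.5,0,0,0]]]'

```text
time: 9.0
tool_pos: [607.0, 156.0, 194.2]
tcp_rot: [-180.0, 0.1, 19.1]
ft_force: [0.2, -0.2, -0.8]
finger_gap: 22.9
grip_force: 39.5
```

>>> play_rows --motion '[[[0,0,0.2,0,0,0],[0,0,0.4,0,0,0],[0,0,0.4,0,0,0],[0,0,0.4,0,0,0]]]'

```text
time: 9.4
tool_pos: [607.7, 156.2, 192.8]
tcp_rot: [180.0, -0.1, 19.1]
ft_force: [-4.4, -0.3, 6.9]
finger_gap: 22.7
grip_force: 40.2
```

>>> play_rows --motion '[[[0,0,0,0,0,0],[0,0,0,0,0,0],[0,0,0,0,0,0],[0,0,0,0,0,0]]]' --jaw 0.7

```text
time: 9.8
tool_pos: [607.3, 156.1, 190.9]
tcp_rot: [-180.0, 0.0, 19.1]
ft_force: [0.4, -0.3, -0.5]
finger_gap: 60.1
grip_force: 0.0
```

>>> play_rows --motion '[[[0,0,-1,0,0,0],[0,0,-3,0,0,0],[0,0,-6,0,0,0],[0,0,-9,0,0,0],[0,0,-12,0,0,0]]]'

```text
time: 10.3
tool_pos: [607.3, 156.1, 313.1]
tcp_rot: [180.0, -0.0, 19.1]
ft_force: [-0.0, 0.0, -0.4]
finger_gap: 60.2
grip_force: 0.0
```

>>> play_rows --motion '[[[0,4,0,0,0,0],[0,8,0,0,0,0],[0,12,0,0,0,0],[0,16,0,0,0,0],[0,20,0,0,0,0]]]'

```text
time: 10.8
tool_pos: [673.4, -34.4, 312.1]
tcp_rot: [180.0, -0.1, 19.1]
ft_force: [0.6, 0.6, 0.3]
finger_gap: 59.9
grip_force: 0.0
```

>>> play_rows --motion '[[[-2,3,0,0,0,0],[-4,6,0,0,0,0],[-6,9,0,0,0,0],[-6,9,0,0,0,0],[-6,9,0,0,0,0]]]'

```text
time: 11.3
tool_pos: [645.6, -138.4, 311.8]
tcp_rot: [180.0, -0.0, 19.0]
ft_force: [-0.5, 0.9, 0.4]
finger_gap: 59.7
grip_force: 0.0
```

```bash
python3 - <<'E'
from h import *
from bench import optics
im=[];c=[]
for n,o in(("scene",(340,120)),("top",(110,90))):
    s=optics.snapshot(n); b=blobs(s,(155,120,60),(175,255,255),8)[1]; print(n,b); c+=[s,b[0][0]] if b else []
    im.append(cv2.resize(s["pixels"][o[1]:o[1]+80,o[0]:o[0]+100,::-1],(400,320),interpolation=2))
    print(proj(s,[607,155.5,176+25]))
if len(c)==4: print(tri(*c))
cv2.imwrite("pics/k.png",np.hstack(im))
E
```

```text
scene [(array([393.5, 169.1]), array([385, 159,  18,  21, 239], dtype=int32))]
[392.92192797 169.67537342]
top [(array([159.7, 127. ]), array([154, 120,  12,  15, 120], dtype=int32))]
[160.02674215 127.117104  ]
(array([606.946733  , 156.18211563, 202.2858518 ]), np.float64(0.4954129337195451))
```

View pics/k.png

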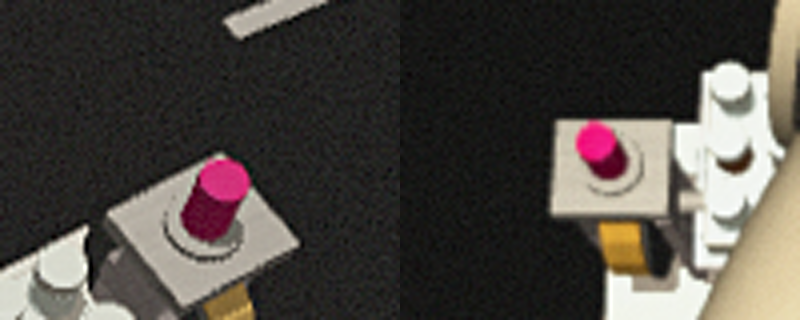

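The pin is upright with its flange flat on the bridge: the knob centre measures (607,156,202), against about 201 expected at home. The tray is level and the robot is clear.

```bash
python3 -c "
from bench import job
print(job.hand_in())"
```

```text
the job is handed in; nothing more can be done
None
```

I handed the job in at about 11 s: the tray is level, the magenta pin is released in the bridge hole with its flange down, and the robot is clear, by the last pictures (the hand-in returned no verdict).

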